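# Stand the toppled injector stand up and open the spray booth

## Robot

A 6-joint arm with a two-finger parallel gripper is mounted at the origin on the work surface. World frame = base frame: x ahead of the robot, y to its left, z up, the work surface at z = 0. Lengths are in m, angles in rad, forces in N, time in s.
With the tool pointing down it reaches from about 0.3 to 0.85 m from the base axis. Payload 4.2 kg.
Tool frame: the origin (TCP) lies on the mounting face of the last link; the fingertips stand 191 mm ahead of it and the grasp point (between the pads) lies 172 mm ahead of it; z points along the fingers, y is the line along which they close (so a half turn about z gives the same grasp; the last joint's range is limited). The gripper opens to 91 mm and grips with 3 to 60 N. Pads are 32 mm wide; open, the fingers measure 118 mm over their backs; the gripper's body (76 mm by 178 mm) begins 60 mm behind the grasp point.
Start: joints at [-1.289, 0.32, 1.565, -0, 1.257, -0.02], TCP at [0.171, -0.549, 0.405] pointing down, gripper open.
Joint ranges: [-3.11, 3.11], [-0.84, 2.01], [0.21, 2.61], [-1.34, 4.49], [0.05, 2.63], [-2.56, 2.56]. Speed limits (rad/s): [2.57, 2.57, 3.14, 3.14, 3.14, 3.14].

## Interface

Orientations are given as a unit quaternion [x, y, z, w].
In Python, from plant import robot gives the robot as it stands.
- The arm moves only by the shell command python3 -m handwheel 'ROWS'. ROWS is JSON, a list that holds one entry, the list of rows, each a list of 7 numbers: the turn, a rotation vector about the tool's x, y, z in rad, then the shift along the tool's x, y, z in cm, then the closure, from -1 (fully open) to 1 (shut), so that 0 is half open. A call has exactly 10 rows; each row shifts and turns the commanded pose from where the row before left it, along the tool's axes as they then stand; what a row does not reach is not made up. A row lasts 1/12 s, in which the tool goes at most 41.7 mm and 7.16 degrees, less where a joint would pass 70% of its speed; a pose out of reach is approached as far as the arm can. A call is refused whole if a number of a shift passes 4.17 or a number of a turn 0.125, either way. A call with a gripper value outside its range is refused whole. The fingers move at their own pace and stop on an object; the grip force is fixed at half the most. Time passes only in rows, so rows that do not move let the fingers close, or fill a call up. It gives the time, the measured TCP pose, the force, the opening and the grip force at its end, in the units of the state.
- robot.get_obs(): the state, without advancing time (a new reading comes with each control period).
- robot.grab_frame(name): name is "scene" or "top"; returns a dict with "pixels" (384x512x3 uint8, red, green, blue), "K" (3x3 intrinsics, pixels), "k1" (the pictures are not rectified: a ray, as slopes to the right and down, at radius r is drawn at 1 + k1 r^2 times it, then the intrinsics apply), "rvec" (rotation vector, rad) and "tvec" (3), from world to camera coordinates, as OpenCV has them. Camera axes: x right, y down, z forward; pixel columns grow to the right and rows downward; lengths in m; the calibration is good to about 2 mm. A picture is of the moment at which its call begins. There is no depth.
- robot.hand_in(): hands the job in; it is judged then, once.
The state is a dict: "clock": time; "q": joint angles; "joint_vel": joint speeds; "tau": joint torques, N m; "tool_pos": TCP position; "eef_rot": TCP orientation; "ft_force": force on the tool from outside, world axes, zero at the start; "ft_torque": the same for the moment, N m; "opening": opening from 0.0 (shut) to 1.0 (fully open); "grip_force": force on a finger pad.
Only numpy, scipy, OpenCV 4.12 (cv2) and the standard library are available. Lean on these libraries where they do the work, as an engineer would, in place of code of your own. Each camera call takes 0.05 s, during which the arm holds its last target. There are 200 camera calls.

## Task

The injector stand has toppled onto its back in front of the spray booth: push it over so that it stands upright on its foot again, about where it lies, without lifting it off the bench. Also push the booth's door along its runners by the handle until it is fully open, ready for loading. Leave the wrench, the cup and the brass fitting alone.

Things in the scene. Friction and masses are not known exactly. Their poses are not given: they have to be found in the camera images.
- stand: Loose L-shaped injector stand, 0.8 kg: steel foot plate 110 x 80 x 14 mm, post at its heel end. Origin: middle of the heel edge, about which it turns. x: out of the foot's underside; z: along the foot, heel to free end; y: along the heel. It starts lying on the post's back: z up, post along -x on the bench, foot upright like a 110 mm high wall. Standing: x points straight down.
- foot_edge (a point): Middle of the foot's free end, on its inner face (stand x -14, z 110 mm): the top of the wall while the stand lies. About 3 to 4 N on the inner face near here, level towards the stand's +x, tips it; bench friction holds the heel. After some 35 degrees it falls onto its foot by itself.
- nozzle (a point): Nozzle tip of the silver injector on the stand (stand x -26, y 0, z 29 mm). The aluminium post is 40 mm wide, 14 thick (z 0 to 14) and ends at x -120 mm. The injector, 21 mm thick, is fixed along its inner side by fork tines, reaching x -152 and z 45 mm, a small port near its end z 53. Lying, post and injector point back towards the robot.
- booth: Fixed clear spray booth with aluminium frame, closed on top, 220 mm deep (x), 480 wide (y), 205 high. Origin: centre of its underside, on the bench. Its front faces its own -x; y runs along the runners. Besides the door's handle nothing stands more than 20 mm out of its front.
- door (a joint): Clear framed sliding door on the booth's front, 225 mm wide. Opening in m along the booth's +y: 0 shut, 0.18 fully open at the stop. About 2 N of friction; it stays where it is left.
- door_handle (a point): Middle of the door's handle: an upright steel bar 90 mm long and about 10 mm thick, 35 mm in front of the door, joined to it at both ends, its middle 127 mm above the bench; it travels with the door, axes as the booth's. Reachable from above, beside the bar and in front of the door; push it towards the booth's +y to open.
- wrench: Bystander: nozzle wrench lying on the bench, 170 mm long, dark. Origin under its middle.
- cup: Bystander: blue plastic drip cup standing upright, 72 mm across, 70 mm high. Origin under its centre.
- fitting: Bystander: brass test fitting standing upright, 32 mm across, 48 mm high. Origin under its centre.
Not all that is in view belongs to the job. There is more than one size of the stand; the one meant has the size given above.

How it is judged:
By the outcome, as a careful person would: the job done as asked, in the order asked, and still so for the second after the job is handed in, with the robot touching nothing.
It also fails if it takes over 48 s, if anything falls off the work surface, if the arm or the gripper's body presses on something with over 40 N, if the wrist force passes 120 N, or if a joint passes its speed limit or range.

## Working session

There is one attempt and no reset: what is moved stays moved. The work goes in short steps, Python scripts to look and compute and a shell command to move; the robot and the scene stay as the last step left them, time stands still between calls to the robot, and variables do not carry over. Pictures are saved under pics/ and viewed, at most 10 in all, crops included, and the job is handed in when it is done.

```bash
mkdir -p pics
cat > h.py <<'E'
import numpy as np, cv2
from plant import robot
def grab(n,f=None):
    d=robot.grab_frame(n)
    if f: cv2.imwrite(f,d["pixels"][:,:,::-1])
    return d
def ray(d,u,v):
    K=np.array(d["K"]);xd=np.array([(u-K[0,2])/K[0,0],(v-K[1,2])/K[1,1]]);x=xd.copy()
    for _ in range(30): x=xd/(1+d["k1"]*(x@x))
    R=cv2.Rodrigues(np.array(d["rvec"],float))[0];t=np.array(d["tvec"],float).ravel()
    return -R.T@t, R.T@np.array([x[0],x[1],1.])
def at(d,u,v,z):
    c,r=ray(d,u,v); return (c+r*(z-c[2])/r[2]).round(4)
def proj(d,P):
    R=cv2.Rodrigues(np.array(d["rvec"],float))[0];p=R@np.array(P,float)+np.array(d["tvec"]).ravel()
    x=p[:2]/p[2];x=x*(1+d["k1"]*(x@x));K=np.array(d["K"]);return (x*[K[0,0],K[1,1]]+K[:2,2]).round(1)
E
python3 - <<'E'
from h import *
import pickle
D={}
for n in("scene","top"):
    d=grab(n); D[n]=d; cv2.imwrite(f"pics/{n}0.png",cv2.resize(d["pixels"][:,:,::-1],(800,600),interpolation=cv2.INTER_CUBIC))
    print(n,ray(d,256,192))
pickle.dump(D,open("d0.pkl","wb"))
o=robot.get_obs();print(o)
E
```

```text
scene (array([0.82495623, 0.46378826, 0.64470369]), array([-0.32805522, -0.62612403, -0.70771789]))
top (array([ 0.37346222, -0.03889264,  1.04317973]), array([ 0.19137308,  0.00203343, -0.98154234]))
{'clock': 0.1, 'q': array([-1.28900700e+00,  3.20214609e-01,  1.56555455e+00,  6.18716093e-06,
        1.25742445e+00, -1.99768694e-02]), 'joint_vel': array([ 1.79782148e-04, -1.63418162e-03, -3.43289410e-03,  9.83927531e-05,
        6.31845516e-04,  6.24793348e-04]), 'tau': array([ 6.88837408e-04, -4.13332844e+01, -2.32509041e+01,  7.29544088e-02,
        4.21546062e-02, -6.50552329e-05]), 'tool_pos': array([ 0.17086465, -0.54886229,  0.40401276]), 'eef_rot': array([ 9.88638551e-01,  1.50310262e-01, -1.01571491e-04, -7.94012746e-04]), 'ft_force': array([-0.07188982, -0.2003528 ,  0.18379835]), 'ft_torque': array([-0.01023723, -0.00297231,  0.02798231]), 'grip_force': 0.0, 'opening': 0.9993250333240256}
```

View pics/scene0.png

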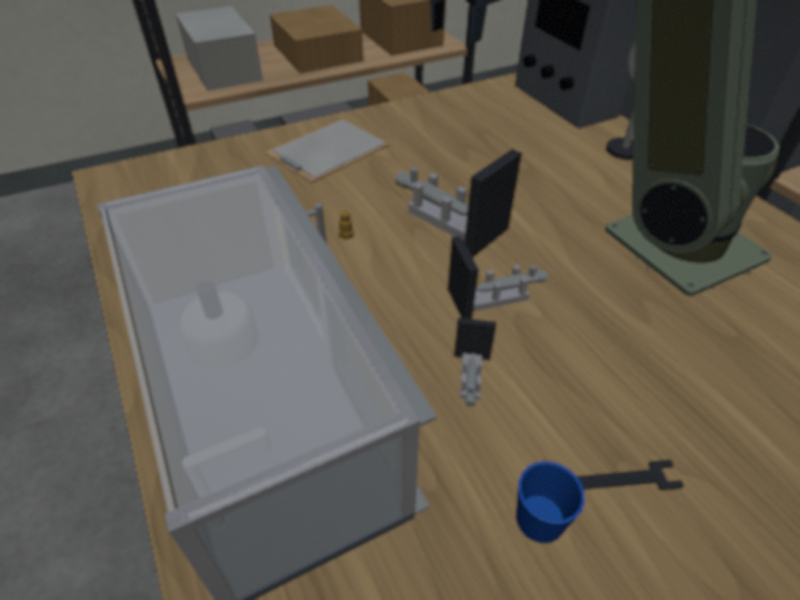

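View pics/top0.png

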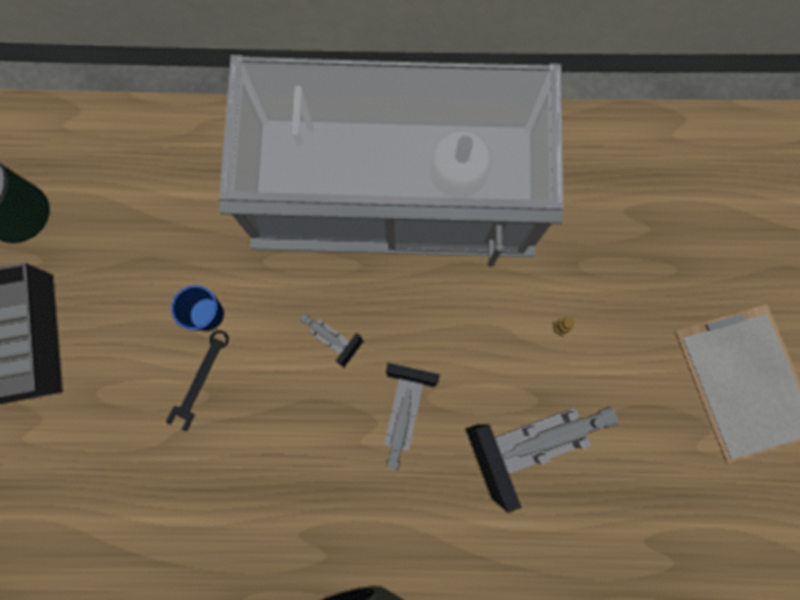

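The top view shows the booth across the top, with its handle at (495,245). Three stands lie at (350,350), (412,375) and (495,465), the cup is at (197,308), the wrench at (200,380) and the fitting at (563,325). I'll measure the stands and the handle next.

Run:
```python
from h import *
import pickle
D=pickle.load(open("d0.pkl","rb"));s=1/1.5625
t=D["top"];c=D["scene"]
def T(u,v,z): return at(t,u*s,v*s,z)
def S(u,v,z): return at(c,u*s,v*s,z)
for n,a,b in (("mid",(387,366),(438,375)),("big",(468,427),(500,511)),("big b",(487,424),(520,507))):
  for z in(.06,.11,.14): 
    A,B=T(*a,z),T(*b,z);print(n,z,A,B,np.linalg.norm(A-B))
print("mid inner edge",T(387,376,.11),T(437,385,.11),"injector end",T(393,466,.03),"post end",T(386,444,.014),T(411,447,.014))
print("scene mid wall top",S(450,238,.11),S(467,255,.11),"base",S(472,318,0),S(455,300,0),"inj end",S(545,276,.03))
print("fit",T(563,332,0),S(346,237,0),"cup",T(200,308,.035),"wr",T(218,338,0),T(180,422,0))
print("booth top front",T(222,213,.205),T(562,220,.205),"back",T(235,57,.205),T(560,65,.205))
print("booth low front",T(250,247,0),T(535,254,0))
for z in(.082,.127,.172): print("handle",z,T(500,228,z),T(492,263,z))
print("handle sc",S(319,206,.172),S(324,242,.082))
b=cv2.resize(t["pixels"][130:310,170:420,::-1],(800,576),interpolation=cv2.INTER_CUBIC);cv2.imwrite("pics/crop.png",b)
```

```text
mid 0.06 [ 0.4602 -0.0181  0.06  ] [ 0.4474 -0.0975  0.06  ] 0.08042512045374878
mid 0.11 [ 0.4558 -0.0191  0.11  ] [ 0.4436 -0.0945  0.11  ] 0.07638062581571324
mid 0.14 [ 0.4531 -0.0198  0.14  ] [ 0.4414 -0.0927  0.14  ] 0.07383291948717727
big 0.06 [ 0.3693 -0.1433  0.06  ] [ 0.2487 -0.1895  0.06  ] 0.12914642852204625
big 0.11 [ 0.3695 -0.138   0.11  ] [ 0.255  -0.1819  0.11  ] 0.12262732158862477
big 0.14 [ 0.3696 -0.1348  0.14  ] [ 0.2588 -0.1773  0.14  ] 0.11867135290372316
big b 0.06 [ 0.3742 -0.1724  0.06  ] [ 0.2548 -0.2193  0.06  ] 0.12828082475568978
big b 0.11 [ 0.3742 -0.1656  0.11  ] [ 0.2608 -0.2101  0.11  ] 0.12181875881817218
big b 0.14 [ 0.3741 -0.1615  0.14  ] [ 0.2645 -0.2046  0.14  ] 0.11776998768786551
mid inner edge [ 0.4411 -0.0194  0.11  ] [ 0.429  -0.0931  0.11  ] injector end [ 0.3085 -0.0296  0.03  ] post end [ 0.3409 -0.0178  0.014 ] [ 0.3368 -0.0575  0.014 ]
scene mid wall top [ 0.4486 -0.0925  0.11  ] [ 0.4468 -0.0471  0.11  ] base [ 0.4437 -0.0192  0.    ] [ 0.4467 -0.0657  0.    ] inj end [ 0.3052 -0.0213  0.03  ]
fit [ 0.5264 -0.3092  0.    ] [ 0.5388 -0.2952  0.    ] cup [0.5523 0.2867 0.035 ] wr [0.5084 0.2645 0.    ] [0.3715 0.3151 0.    ]
booth top front [0.6564 0.2116 0.205 ] [ 0.6532 -0.2604  0.205 ] back [0.8939 0.208  0.205 ] [ 0.8885 -0.265   0.205 ]
booth low front [0.6656 0.2212 0.    ] [ 0.6603 -0.2665  0.    ]
handle 0.082 [ 0.6797 -0.1943  0.082 ] [ 0.6222 -0.1808  0.082 ]
handle 0.127 [ 0.6654 -0.187   0.127 ] [ 0.6106 -0.1741  0.127 ]
handle 0.172 [ 0.6511 -0.1797  0.172 ] [ 0.5989 -0.1675  0.172 ]
handle sc [ 0.6212 -0.1742  0.172 ] [ 0.6109 -0.2028  0.082 ]
```

View pics/crop.png

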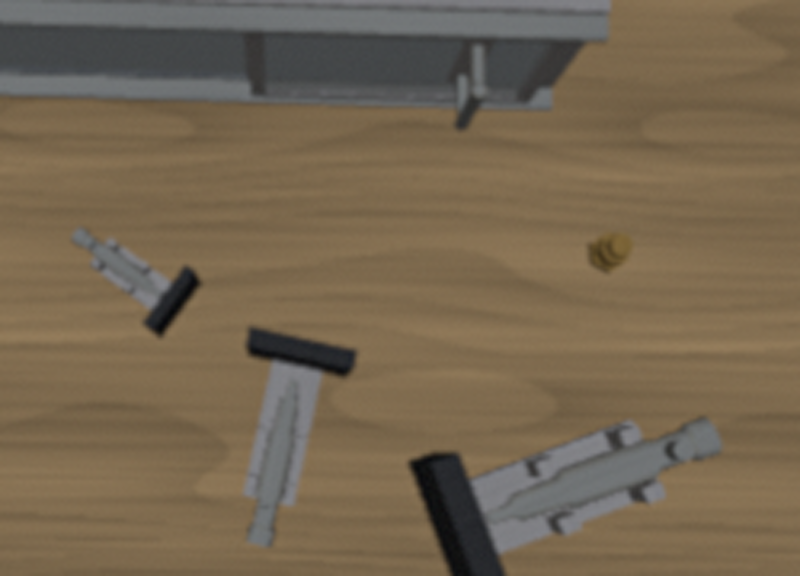

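The meant stand is the middle one: its foot is 80 mm wide and the inner top edge is centred near (0.436, -0.056, 0.11), with stand +x at yaw about -9°. My plan is to half-open the fingers so they straddle the post, then push both sides of the foot with the tips at z of about 0.09.

```bash
python3 -m handwheel '[[[0,0,0.1157,0,0,0,-0.2],[0,0,0.1157,0,0,0,-0.2],[0,0,0.1157,0,0,0,-0.2],[0,0,0.1157,0,0,0,-0.2],[0,0,0,0.9,-3.3,0,-0.2],[0,0,0,0.9,-3.3,0,-0.2],[0,0,0,0.9,-3.3,0,-0.2],[0,0,0,0.9,-3.3,0,-0.2],[0,0,0,0.9,-3.3,0,-0.2],[0,0,0,0.9,-3.3,0,-0.2]]]' && python3 -m handwheel '[[[0,0,0,0.9,-3.3,0,-0.2],[0,0,0,0.9,-3.3,0,-0.2],[0,0,0,0.9,-3.3,0,-0.2],[0,0,0,0.9,-3.3,0,-0.2],[0,0,0,0.9,-3.3,0,-0.2],[0,0,0,0.9,-3.3,0,-0.2],[0,0,0,0.9,-3.3,0,-0.2],[0,0,0,0.9,-3.3,0,-0.2],[0,0,0,0.9,-3.3,0,-0.2],[0,0,0,0,0,0,-0.2]]]'
cat > st.py <<'E'
from h import *
from scipy.spatial.transform import Rotation as R
import sys
o=robot.get_obs();Q=R.from_quat(o["eef_rot"])
print("t",o["clock"],"pos",o["tool_pos"].round(4),"f",o["ft_force"].round(1),"open",round(o["opening"],2),"toolx",Q.as_matrix()[:,0].round(3),"z",Q.as_matrix()[:,2].round(3))
if len(sys.argv)>3: print("shift cm",(100*Q.inv().apply(np.array(sys.argv[1:4],float)-o["tool_pos"])).round(2))
E
python3 st.py 0.3955 -0.0495 0.283
```

```text
clock: 0.93
tool_pos: [0.2562, -0.3606, 0.4044]
eef_rot: [0.997, -0.081, -0.0, -0.0]
ft_force: [1.0, 0.7, 0.2]
opening: 0.6
grip_force: 0.0
clock: 1.77
tool_pos: [0.3849, -0.0781, 0.4046]
eef_rot: [0.997, -0.077, 0.0, -0.001]
ft_force: [-0.1, -0.7, 0.3]
opening: 0.602
grip_force: 0.0
t 1.7667 pos [ 0.3849 -0.0781  0.4046] f [-0.1 -0.7  0.3] open 0.6 toolx [ 0.988 -0.154  0.001] z [ 0.001  0.002 -1.   ]
shift cm [ 0.6  -2.95 12.17]
```

```bash
python3 -m handwheel '[[[0,0,0,0.3,-1.5,0,-0.2],[0,0,0,0.3,-1.45,0,-0.2],[0,0,0,0,0,2,-0.2],[0,0,0,0,0,3,-0.2],[0,0,0,0,0,3,-0.2],[0,0,0,0,0,2,-0.2],[0,0,0,0,0,2,-0.2],[0,0,0,0,0,0.2,-0.2],[0,0,0,0,0,0,-0.2],[0,0,0,0,0,0,-0.2]]]'
python3 st.py 0.3955 -0.0495 0.283
python3 - <<'E'
from h import *
b=grab("scene")["pixels"][60:240,200:450,::-1]; t=grab("top")["pixels"][180:330,180:430,::-1]
cv2.imwrite("pics/c1.png",cv2.resize(np.vstack([b,t]),(450,594),interpolation=cv2.INTER_CUBIC))
E
```

```text
clock: 2.6
tool_pos: [0.3945, -0.0543, 0.2834]
eef_rot: [0.997, -0.081, 0.001, 0.0]
ft_force: [-0.1, 1.0, 0.1]
opening: 0.602
grip_force: 0.0
t 2.6 pos [ 0.3945 -0.0543  0.2834] f [-0.1  1.   0.1] open 0.6 toolx [ 0.987 -0.161  0.001] z [ 0.001 -0.    -1.   ]
shift cm [ 0.02 -0.48  0.04]
```

View pics/c1.png

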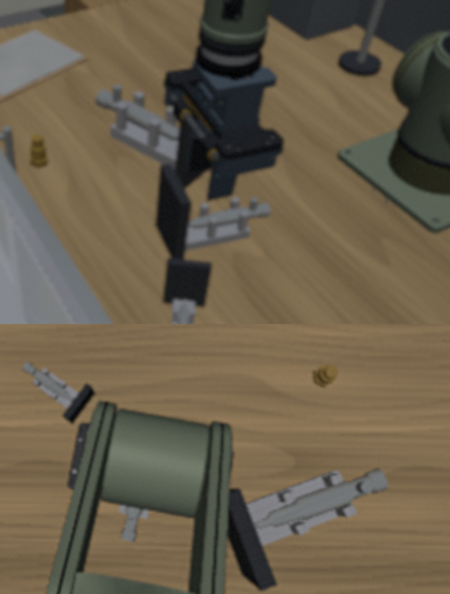

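The picture shows the fingers behind the foot wall and above the injector, clear of both, with the big stand just to the right. I'll shift 5 mm left and advance to contact.

```bash
python3 -m handwheel '[[[0,0,0,0,-0.4,0,-0.2],[0,0,0,0.4,0,0,-0.2],[0,0,0,0.4,0,0,-0.2],[0,0,0,0.4,0,0,-0.2],[0,0,0,0.4,0,0,-0.2],[0,0,0,0.5,0,0,-0.2],[0,0,0,0.5,0,0,-0.2],[0,0,0,0.5,0,0,-0.2],[0,0,0,0.5,0,0,-0.2],[0,0,0,0.5,0,0,-0.2]]]'
python3 st.py
python3 - <<'E'
from h import *
b=grab("scene")["pixels"][60:240,200:450,::-1]
cv2.imwrite("pics/c2.png",cv2.resize(b,(600,432),interpolation=cv2.INTER_CUBIC))
E
```

```text
clock: 3.53
tool_pos: [0.4356, -0.0566, 0.2826]
eef_rot: [0.997, -0.08, -0.0, 0.0]
ft_force: [-1.5, -1.0, 0.8]
opening: 0.6
grip_force: 0.6
t 3.5333 pos [ 0.4356 -0.0566  0.2826] f [-1.5 -1.   0.8] open 0.6 toolx [ 0.987 -0.16  -0.001] z [-0.001 -0.    -1.   ]
```

View pics/c2.png

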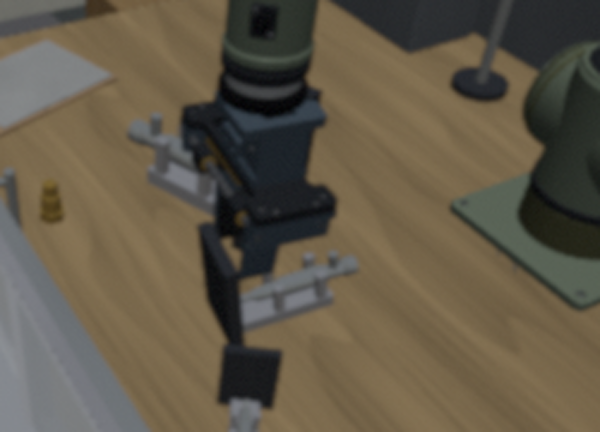

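The foot has begun to tilt about its heel, leaning onto the fingers with about 1.5 N. I'll continue the push.

```bash
python3 -m handwheel '[[[0,0,0,0.6,0,0,-0.2],[0,0,0,0.7,0,0,-0.2],[0,0,0,0.7,0,0,-0.2],[0,0,0,0.7,0,0,-0.2],[0,0,0,0.7,0,0,-0.2],[0,0,0,0.7,0,0,-0.2],[0,0,0,0.7,0,0,-0.2],[0,0,0,0,0,0,-0.2],[0,0,0,0,0,0,-0.2],[0,0,0,0,0,0,-0.2]]]'
python3 st.py
python3 - <<'E'
from h import *
b=grab("scene")["pixels"][60:240,200:450,::-1]
cv2.imwrite("pics/c3.png",cv2.resize(b,(600,432),interpolation=cv2.INTER_CUBIC))
E
```

```text
clock: 4.42
tool_pos: [0.4824, -0.0642, 0.2826]
eef_rot: [0.997, -0.08, -0.0, 0.0]
ft_force: [-0.2, 0.9, -0.5]
opening: 0.602
grip_force: 0.0
t 4.4167 pos [ 0.4824 -0.0642  0.2826] f [-0.2  0.9 -0.5] open 0.6 toolx [ 0.987 -0.16  -0.001] z [-0.001  0.    -1.   ]
```

View pics/c3.png

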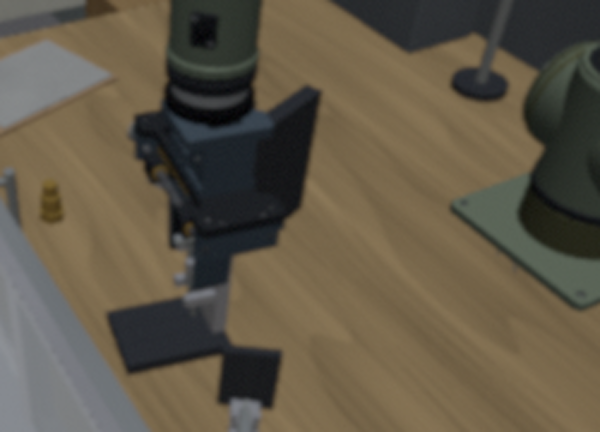

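The stand is upright on its foot, with the post between the fingers. I'll lift straight up, then close and go beside the handle.

```bash
python3 -m handwheel '[[[0,0,0,0,0,-1,-0.2],[0,0,0,0,0,-1,-0.2],[0,0,0,0,0,-1.5,-0.2],[0,0,0,0,0,-2,-0.2],[0,0,0,0,0,-2,-0.2],[0,0,0,0,0,-2,-0.2],[0,0,0,0,0,-2,-0.2],[0,0,0,0,0,-2,-0.2],[0,0,0,0,0,-1,-0.2],[0,0,0,0,0,0,-0.2]]]' && python3 -m handwheel '[[[0,0,-0.08,0,0,0,1],[0,0,-0.08,0,0,0,1],[0,0,0,1.6,2,0,1],[0,0,0,1.6,2,0,1],[0,0,0,1.6,2,0,1],[0,0,0,1.6,2,0,1],[0,0,0,1.6,2,0,1],[0,0,0,1.6,2,0,1],[0,0,0,1.6,2,0,1],[0,0,0,1.6,2,0,1]]]'
python3 st.py 0.612 -0.222 0.331
python3 - <<'E'
from h import *
d=grab("scene");t=grab("top")
b=d["pixels"][60:240,100:350,::-1];c=t["pixels"][90:270,200:450,::-1]
cv2.imwrite("pics/c4.png",cv2.resize(np.hstack([b,c]),(800,288),interpolation=cv2.INTER_CUBIC))
E
```

```text
clock: 5.3
tool_pos: [0.4827, -0.0642, 0.4299]
eef_rot: [0.997, -0.08, 0.002, 0.0]
ft_force: [0.1, 0.0, 0.1]
opening: 0.597
grip_force: 0.0
clock: 6.13
tool_pos: [0.611, -0.2253, 0.4257]
eef_rot: [1.0, -0.001, -0.002, -0.001]
ft_force: [0.3, -0.6, 1.2]
opening: 0.003
grip_force: 0.0
t 6.1333 pos [ 0.611  -0.2253  0.4257] f [ 0.3 -0.6  1.2] open 0.0 toolx [ 1.    -0.001 -0.003] z [-0.003  0.001 -1.   ]
shift cm [ 0.13 -0.32  9.47]
```

View pics/c4.png

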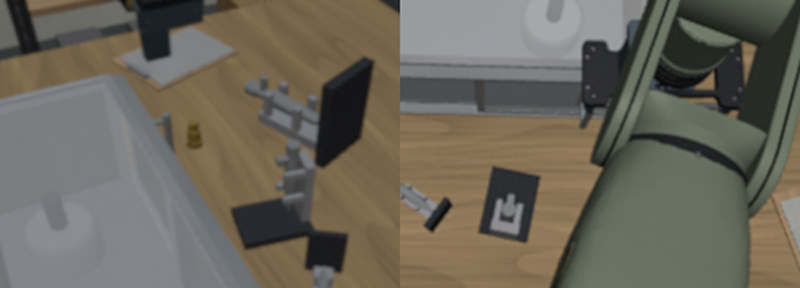

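The stand is upright and clear, and the closed fingers are on the -y side of the handle. I'll descend and push about 4 cm first.

```bash
python3 -m handwheel '[[[0,0,0,0,0,2,1],[0,0,0,0,0,2,1],[0,0,0,0,0,2,1],[0,0,0,0,0,2,1],[0,0,0,0,0,1.4,1],[0,0,0,0,0,0,1],[0,0,0,0,-0.6,0,1],[0,0,0,0,-1,0,1],[0,0,0,0,-1,0,1],[0,0,0,0,-1,0,1]]]' && python3 -m handwheel '[[[0,0,0,0,-0.8,0,1],[0,0,0,0,-0.8,0,1],[0,0,0,0,-0.8,0,1],[0,0,0,0,-0.8,0,1],[0,0,0,0,-0.8,0,1],[0,0,0,0,-0.8,0,1],[0,0,0,0,-0.8,0,1],[0,0,0,0,-0.8,0,1],[0,0,0,0,0,0,1],[0,0,0,0,0,0,1]]]'
python3 st.py
python3 - <<'E'
from h import *
d=grab("scene");t=grab("top")
b=d["pixels"][60:240,100:350,::-1];c=t["pixels"][90:270,200:450,::-1]
cv2.imwrite("pics/c5.png",cv2.resize(np.hstack([b,c]),(800,288),interpolation=cv2.INTER_CUBIC))
E
```

```text
clock: 7.07
tool_pos: [0.6106, -0.1874, 0.335]
eef_rot: [1.0, -0.0, 0.001, 0.001]
ft_force: [0.9, -2.1, -0.4]
opening: 0.009
grip_force: 1.3
clock: 7.9
tool_pos: [0.6102, -0.1234, 0.3331]
eef_rot: [1.0, -0.0, -0.001, -0.001]
ft_force: [-0.5, -0.7, -0.5]
opening: 0.005
grip_force: 0.0
t 7.9 pos [ 0.6102 -0.1234  0.3331] f [-0.5 -0.7 -0.5] open 0.01 toolx [ 1.    -0.    -0.002] z [-0.002  0.001 -1.   ]
```

View pics/c5.png

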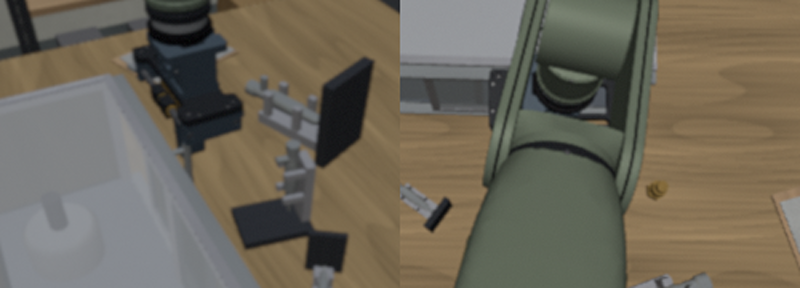

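The handle is moving with the fingers, at about 2 N. I'll push on towards the stop.

```bash
python3 -m handwheel '[[[0,0,0,0,-0.9,0,1],[0,0,0,0,-0.9,0,1],[0,0,0,0,-0.9,0,1],[0,0,0,0,-0.9,0,1],[0,0,0,0,-0.9,0,1],[0,0,0,0,-0.9,0,1],[0,0,0,0,-0.9,0,1],[0,0,0,0,-0.9,0,1],[0,0,0,0,-0.9,0,1],[0,0,0,0,-0.3,0,1]]]' && python3 -m handwheel '[[[0,0,0,0,-0.2,0,1],[0,0,0,0,-0.2,0,1],[0,0,0,0,-0.2,0,1],[0,0,0,0,-0.2,0,1],[0,0,0,0,-0.2,0,1],[0,0,0,0,-0.2,0,1],[0,0,0,0,-0.2,0,1],[0,0,0,0,0,0,1],[0,0,0,0,0,0,1],[0,0,0,0,0,0,1]]]'
python3 st.py
```

```text
clock: 8.83
tool_pos: [0.6107, -0.0387, 0.3339]
eef_rot: [1.0, 0.0, 0.0, -0.0]
ft_force: [1.3, -2.4, 0.2]
opening: 0.002
grip_force: 1.0
clock: 9.67
tool_pos: [0.6105, -0.0261, 0.3336]
eef_rot: [1.0, -0.001, -0.0, -0.0]
ft_force: [-0.1, -0.6, 0.5]
opening: 0.008
grip_force: 0.2
t 9.6667 pos [ 0.6105 -0.0261  0.3336] f [-0.1 -0.6  0.5] open 0.01 toolx [ 1.    -0.001 -0.001] z [-0.001  0.001 -1.   ]
```

```bash
python3 -m handwheel '[[[0,0,0,0,-0.2,0,1],[0,0,0,0,-0.2,0,1],[0,0,0,0,-0.2,0,1],[0,0,0,0,-0.15,0,1],[0,0,0,0,-0.1,0,1],[0,0,0,0,-0.1,0,1],[0,0,0,0,-0.1,0,1],[0,0,0,0,-0.1,0,1],[0,0,0,0,-0.1,0,1],[0,0,0,0,-0.1,0,1]]]'; python3 st.py
```

```text
clock: 10.5
tool_pos: [0.6105, -0.0209, 0.3339]
eef_rot: [1.0, 0.0, -0.0, 0.011]
ft_force: [-0.3, -37.4, 0.4]
opening: 0.004
grip_force: 18.4
t 10.5 pos [ 0.6105 -0.0209  0.3339] f [ -0.3 -37.4   0.4] open 0.0 toolx [ 1.     0.    -0.001] z [-0.001 -0.023 -1.   ]
```

The force rose to 37 N with no further motion, so the door is at its stop. I'll back off and lift away.

```bash
python3 -m handwheel '[[[0,0,0,0,1,0,1],[0,0,0,0,1,0,1],[0,0,0,0,1,0,1],[0,0,0,0,0.5,0,1],[0,0,0,0,0,-2,1],[0,0,0,0,0,-3,1],[0,0,0,0,0,-3,1],[0,0,0,0,0,-3,1],[0,0,0,0,0,-2,1],[0,0,0,0,0,0,1]]]' && python3 -m handwheel '[[[0,0,0,0,3.5,0,1],[0,0,0,0,3.5,0,1],[0,0,0,0,3.5,0,1],[0,0,0,0,3.5,0,1],[0,0,0,0,3.5,0,1],[0,0,0,0,3.5,0,1],[0,0,0,0,3.5,0,1],[0,0,0,0,3.5,0,1],[0,0,0,0,0,0,1],[0,0,0,0,0,0,1]]]'
python3 st.py
python3 - <<'E'
from h import *
d=grab("scene");t=grab("top")
for z,u,v in ():0
cv2.imwrite("pics/c6.png",cv2.resize(np.hstack([d["pixels"],t["pixels"]])[:,:,::-1],(800,300),interpolation=cv2.INTER_AREA))
E
```

```text
clock: 11.33
tool_pos: [0.611, -0.0473, 0.4691]
eef_rot: [1.0, -0.0, 0.005, 0.0]
ft_force: [-0.2, 0.2, -0.5]
opening: 0.01
grip_force: 0.0
clock: 12.17
tool_pos: [0.6103, -0.3294, 0.4615]
eef_rot: [1.0, -0.002, -0.001, -0.001]
ft_force: [0.5, 0.6, -0.2]
opening: 0.003
grip_force: 0.0
t 12.1667 pos [ 0.6103 -0.3294  0.4615] f [ 0.5  0.6 -0.2] open 0.0 toolx [ 1.    -0.003 -0.002] z [-0.002  0.002 -1.   ]
```

View pics/c6.png

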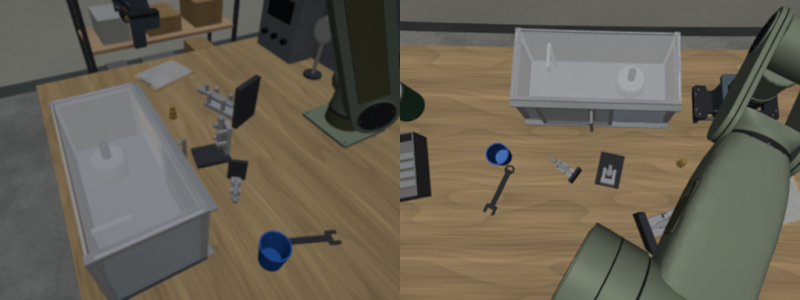

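The stand is upright, the handle has moved about 0.18 m to its stop (now at (590,125) in the picture's right half), the bystanders look untouched, and the arm is clear.

```bash
python3 -c "
from plant import robot
print(robot.hand_in())"
```

```text
the job is handed in; nothing more can be done
None
```

The job is handed in: the stand was pushed upright onto its foot about where it lay, the door was then pushed open to its stop, and the wrench, cup and fitting were left alone.

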